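# Make up the packing kit: shake the chews out and pull the label rolls

## Robot

A 7-joint arm with a two-finger parallel gripper is mounted at the origin on the work surface. World frame = base frame: x ahead of the robot, y to its left, z up, the work surface at z = 0. Lengths are in m, angles in degrees, forces in N, time in s.
With the tool pointing down it reaches from about 0.425 to 0.875 m from the base axis. Payload 4.7 kg.
Tool frame: the origin (TCP) lies at the very end of the fingers, on their centre line; the grasp point (between the pads) lies grip_point_offset behind it (grip_point_offset is the distance from the TCP to the grasp point, in m); z points along the fingers, y is the line along which they close (so a half turn about z gives the same grasp; the last joint's range is limited). The gripper opens to 85 mm and grips with 20 to 120 N. Pads are 22 mm wide; open, the fingers measure 114 mm over their backs; the gripper's body (76 mm by 85 mm) begins 54 mm behind the grasp point. The pads swing forward as they close: fully open they stand 13 mm farther back than shut.
Start: joints at [-71.614, 18.392, -4.016, 83.108, 1.295, 78.541, -3.26], TCP at [0.196, 0.62, 0.231] pointing down, gripper open.
Joint ranges: [-163.93, 163.93], [-17.29, 119.83], [-79.2, 71.16], [3.27, 140.29], [-89.18, 269.18], [5.43, 117.66], [-154.24, 154.24]. Speed limits (degrees/s): [147.25, 147.25, 180, 180, 180, 180, 180].

## Interface

Orientations are given as [roll, pitch, yaw] about the fixed x, y, z axes, in that order (R = Rz(yaw) Ry(pitch) Rx(roll)).
In Python, from rig import * gives the robot as it stands. The module is installed in compiled form; this text tells all that it offers.
- The arm moves only by the shell command python3 -m crank 'ROWS' [FORCE]. ROWS is JSON, a list of rows, each an object with "delta_pos": the shift along the tool's x, y, z in units of 40 mm (1.0 is 40 mm), a list of three; "angular": the turn, a rotation vector about the tool's x, y, z in units of 8 degrees (1.0 is 8 degrees), a list of three; "hand": the opening in per cent of the stroke, from 0 (shut) to 100 (fully open). In form: [{"delta_pos": [tx, ty, tz], "angular": [rx, ry, rz], "hand": hand}, ...]. A call has exactly 8 rows; each row is the pose to reach, as a shift and turn from the pose commanded when the call began, along the tool's axes at that moment; what a row does not reach only later rows make up. A row lasts 1/8 s, in which the tool goes at most 62.5 mm and 10.7 degrees, less where a joint would pass 70% of its speed; a pose out of reach is approached as far as the arm can. A call with a gripper value outside its range is refused whole. The fingers move at their own pace and stop on an object; FORCE is the grip in N (left out, the last holds). Time passes only in rows, so rows that repeat a pose let the fingers close, or fill a call up. It gives the time, the measured TCP pose, the force, the opening and the grip force at its end, in the units of the state.
- sense(): the state, without advancing time (a new reading comes with each control period).
- read_camera(name): name is "side" or "top"; returns (picture, depth): 384x512x3 uint8, blue, green, red; 384x512 float32, m along the optical axis (not along the pixel's ray), 0 where there is no reading.
- calibration(name): a dict with "mtx" (3x3 intrinsics, pixels), "rvec" (rotation vector, rad) and "tvec" (3), from world to camera coordinates, as OpenCV has them. Camera axes: x right, y down, z forward; pixel columns grow to the right and rows downward; lengths in m; the calibration is good to about 2 mm. A picture is of the moment at which its call begins. calibration takes no time and is no camera call.
- close_job(): hands the job in; it is judged then, once.
The state is a dict: "clock": time; "joint_pos": joint angles; "qvel": joint speeds; "tau": joint torques, N m; "tool_pos": TCP position; "orientation": TCP orientation; "force": force on the tool from outside, world axes, zero at the start; "moment": the same for the moment, N m; "opening": finger opening in m; "grasp_force": force on a finger pad.
Only numpy, scipy, OpenCV 4.12 (cv2) and the standard library are available. Lean on these libraries where they do the work, as an engineer would, in place of code of your own. Each camera call takes 0.05 s, during which the arm holds its last target. There are 200 camera calls.

## Task

Make up the kit for the next pouch-filling run. Shake all the chews out of the two clear upside-down boxes, through their slots, into the foil tray, and stand the empty boxes back side by side, slot face down, on the rubber mat; slide the label rolls up off their posts and put them in the grey tub. Leave the other things on the bench where they are.

Things in the scene. Friction and masses are not known exactly. Their poses are not given: they have to be found in the camera images.
- boxL: Clear box upside down, 126 (x) x 120 (y) x 58 mm, walls 4 mm, 0.2 kg; underneath, a central slot 90 (x) x 26 mm. An inner lip 1.5 mm high along each long slot edge keeps chews in while carried level; they roll over it when the box is rocked 0.5 rad about its x, or shaken. Central grey grip block on top 56 (x) x 20 (y) x 46 mm, top 104 mm above underside. Origin: centre of underside, z up.
- boxR: Clear box upside down, 126 (x) x 120 (y) x 58 mm, walls 4 mm, 0.2 kg; underneath, a central slot 90 (x) x 26 mm. An inner lip 1.5 mm high along each long slot edge keeps chews in while carried level; they roll over it when the box is rocked 0.5 rad about its x, or shaken. Central grey grip block on top 56 (x) x 20 (y) x 46 mm, top 104 mm above underside. Origin: centre of underside, z up.
- mat: Black rubber mat 140 (own x) x 300 (own y) x 6 mm, fixed to the bench, on which the two clear boxes stand side by side, about 77 mm either side of its middle along own y: boxL at +y, boxR at -y. Origin: centre of its underside; z up.
- tray: Shallow aluminium foil tray, fixed to the bench, 200 (own x) x 260 (own y) x 48 mm high over the rim, walls and floor 4 mm, empty at the start. Its place may be left or right. Origin: centre of its underside; z up.
- tub: Grey plastic tub, fixed to the bench, 200 (own x) x 240 (own y) x 71 mm high over the rim, walls and floor 5 mm, its rim overhanging outwards by 10 mm; empty at the start. Its place may be left or right. Origin: centre of its underside; z up.
- stand: Low grey steel stand, fixed to the bench: a base 100 (own x) x 300 (own y) x 12 mm with three upright plain posts 18 mm in diameter, 68 mm tall above the base (tops 80 mm above the bench), at own y = +100, 0 and -100 mm. Origin: centre of the underside; z up.
- chew1: Rolled chew: a stiff round stick 66 mm long and 18 mm in diameter, 20 g, at the start inside boxL, beside the slot and along it (one to three are in each box). Origin: its centre; own x along its length. Absent in some runs.
- chew2: Rolled chew: a stiff round stick 66 mm long and 18 mm in diameter, 20 g, at the start inside boxL, beside the slot and along it (one to three are in each box). Origin: its centre; own x along its length. Absent in some runs.
- chew3: Rolled chew: a stiff round stick 66 mm long and 18 mm in diameter, 20 g, at the start inside boxL, beside the slot and along it (one to three are in each box). Origin: its centre; own x along its length. Absent in some runs.
- chew4: Rolled chew: a stiff round stick 66 mm long and 18 mm in diameter, 20 g, at the start inside boxR, beside the slot and along it (one to three are in each box). Origin: its centre; own x along its length. Absent in some runs.
- chew5: Rolled chew: a stiff round stick 66 mm long and 18 mm in diameter, 20 g, at the start inside boxR, beside the slot and along it (one to three are in each box). Origin: its centre; own x along its length. Absent in some runs.
- chew6: Rolled chew: a stiff round stick 66 mm long and 18 mm in diameter, 20 g, at the start inside boxR, beside the slot and along it (one to three are in each box). Origin: its centre; own x along its length. Absent in some runs.
- roll1: Roll of labels, 62 mm in diameter, 48 mm high, with a 25 mm bore, about 0.12 kg, at the start standing on the base of the stand over the post at own y = +100 mm. Origin: centre of the end face that is underneath at the start; z along its bore. Absent in some runs (two or three are there).
- roll2: Roll of labels, 62 mm in diameter, 48 mm high, with a 25 mm bore, about 0.12 kg, at the start standing on the base of the stand over the post at own y = 0 mm. Origin: centre of the end face that is underneath at the start; z along its bore. Absent in some runs (two or three are there).
- roll3: Roll of labels, 62 mm in diameter, 48 mm high, with a 25 mm bore, about 0.12 kg, at the start standing on the base of the stand over the post at own y = -100 mm. Origin: centre of the end face that is underneath at the start; z along its bore. Absent in some runs (two or three are there).
- jar: The glass jar, 70 mm in diameter, 110 mm high. Not part of the job. Origin: centre of its underside.
- spray: The spray bottle, 66 mm in diameter, 170 mm high. Not part of the job. Origin: centre of its underside.
- scoopcup: The steel cup, 72 mm in diameter, 50 mm high. Not part of the job. Origin: centre of its underside.
- knife: The knife, 260 mm long with a black handle, lying at the back of the bench. Not part of the job. Origin: underneath, where blade meets handle.
- brush: The brush, lying at the back of the bench. Not part of the job. Origin: centre of its underside.
- pouch_carton: The small carton, 60 x 90 x 50 mm. Not part of the job. Origin: centre of its underside.
There are look-alikes about, which are no part of the job. What is shaped like the roll3 but red is not meant.

How it is judged (in metres and radians):
At the end, for the whole second after the job is handed in: Every chew present lies at rest inside the foil tray, below its rim; every label roll present is at rest inside the grey tub; both clear boxes stand slot face down, level within 0.1 rad, at rest on the mat (centres within 40 mm of its middle across and 120 mm along) (x of chew1 in the frame of tray between -0.098 and 0.098 m and y of chew1 in the frame of tray between -0.128 and 0.128 m and z of each of chew1, chew2, chew3, chew4, chew5, chew6 in the frame of tray below 0.045 m and linear speed of each of chew1, chew2, chew3, chew4, chew5, chew6, roll1, roll2, roll3 below 0.05 m/s and x of chew2 in the frame of tray between -0.098 and 0.098 m and y of chew2 in the frame of tray between -0.128 and 0.128 m and x of chew3 in the frame of tray between -0.098 and 0.098 m and y of chew3 in the frame of tray between -0.128 and 0.128 m and x of chew4 in the frame of tray between -0.098 and 0.098 m and y of chew4 in the frame of tray between -0.128 and 0.128 m and x of chew5 in the frame of tray between -0.098 and 0.098 m and y of chew5 in the frame of tray between -0.128 and 0.128 m and x of chew6 in the frame of tray between -0.098 and 0.098 m and y of chew6 in the frame of tray between -0.128 and 0.128 m and x of roll1 in the frame of tub between -0.096 and 0.096 m and y of roll1 in the frame of tub between -0.116 and 0.116 m and z of each of roll1, roll2, roll3 in the frame of tub below 0.065 m and x of roll2 in the frame of tub between -0.096 and 0.096 m and y of roll2 in the frame of tub between -0.116 and 0.116 m and x of roll3 in the frame of tub between -0.096 and 0.096 m and y of roll3 in the frame of tub between -0.116 and 0.116 m and x of boxL in the frame of mat between -0.04 and 0.04 m and y of boxL in the frame of mat between -0.12 and 0.12 m and z of each of boxL, boxR in the frame of mat below 0.012 m and angle between each of boxL, boxR's own z axis and vertical below 0.1 rad and linear speed of each of boxL, boxR below 0.03 m/s and x of boxR in the frame of mat between -0.04 and 0.04 m and y of boxR in the frame of mat between -0.12 and 0.12 m); the robot touches nothing.
It fails at once if a bystander (jar, spray bottle, steel cup, knife, brush or carton) is moved more than 50 mm (distance of any of jar, spray, scoopcup, knife, brush, pouch_carton from where it was at the start of the episode above 0.05 m).
Of chew1, chew2, chew3 only 1 to 3 are there at a start; the rules pass over those that are not, and their reading is None.
Of chew4, chew5, chew6 only 1 to 3 are there at a start; the rules pass over those that are not, and their reading is None.
Of roll1, roll2, roll3 only 2 to 3 are there at a start; the rules pass over those that are not, and their reading is None.
At some moment in a run one of boxL, boxR may be knocked a few centimetres aside while the robot is not near it.
Once in a run the grip may slacken for a moment while it holds something.
It also fails if it takes over 210 s, if anything falls off the work surface, if the arm or the gripper's body presses on something with over 40 N, if the wrist force passes 120 N, or if a joint passes its speed limit or range.

## Working session

There is one attempt and no reset: what is moved stays moved. The work goes in short steps, Python scripts to look and compute and a shell command to move; the robot and the scene stay as the last step left them, time stands still between calls to the robot, and variables do not carry over. Pictures are saved under pics/ and viewed, at most 14 in all, crops included, and the job is handed in when it is done.

```bash
mkdir -p pics; cat > h.py <<'E'
from rig import *
import numpy as np, cv2
def cal(n):
    c=calibration(n); return np.array(c["mtx"],float),cv2.Rodrigues(np.array(c["rvec"],float))[0],np.array(c["tvec"],float).ravel()
def ray(n,u,v,z):
    K,R,t=cal(n); d=R.T@np.linalg.inv(K)@[u,v,1]; o=-R.T@t
    return o+d*(z-o[2])/d[2]
def cloud(n,D):
    K,R,t=cal(n); v,u=np.mgrid[:D.shape[0],:D.shape[1]]
    p=np.stack([(u-K[0,2])/K[0,0]*D,(v-K[1,2])/K[1,1]*D,D],-1)
    return (p-t)@R
def proj(n,p):
    K,R,t=cal(n); q=K@(R@np.array(p,float)+t); return q[:2]/q[2]
E
python3 - <<'E'
from h import *
for n in("top","side"):
    a,d=read_camera(n); cv2.imwrite(f"pics/{n}0.png",a); np.save(f"{n}0.npy",d)
    K,R,t=cal(n); print(n,K[0,0],-R.T@t,R[2])
print(sense())
E
```

```text
top 401.3385124167405 [ 0.35501374 -0.05435429  1.17093125] [ 0.20803654  0.00472458 -0.97810965]
side 474.12825826746257 [ 0.48821315 -1.07605519  0.64806483] [ 0.08094574  0.8666569  -0.49229422]
{'clock': 0.1, 'joint_pos': array([-71.61381405,  18.43427429,  -4.01613925,  83.16795795,
         1.29536182,  78.54170415,  -3.25978592]), 'qvel': array([-0.08617154, -0.0741823 , -0.00608287, -0.1228475 ,  0.06188363,
       -0.02562083, -0.01194786]), 'tau': array([ 4.74980413e-05, -4.94877934e+01, -3.83940730e-01, -3.15210307e+01,
        1.28837902e-02,  7.42033299e-03,  1.20681977e-05]), 'tool_pos': array([0.19620173, 0.61917152, 0.23033866]), 'orientation': array([-1.79901320e+02,  5.68105932e-03,  1.62424277e+02]), 'force': array([0.1918929 , 0.67538866, 0.24254775]), 'moment': array([0.04617148, 0.00520421, 0.01637037]), 'grasp_force': 0.0, 'opening': 0.08528220624875257}
```

View pics/top0.png

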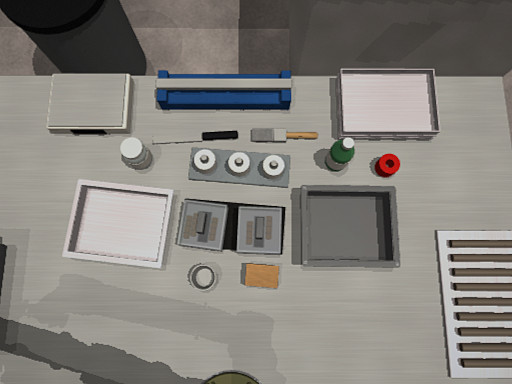

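View pics/side0.png

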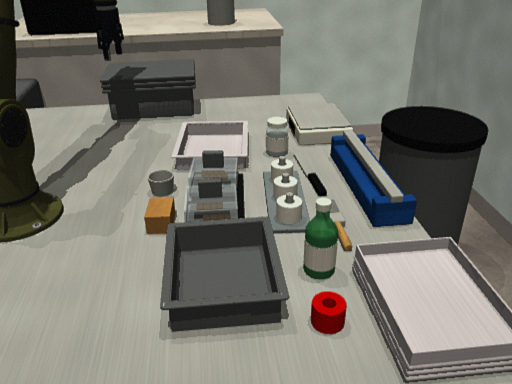

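The top view shows the open white tray at (118,223), the grey tub at (350,227), and the boxes at (203,223) and (260,229). The stand holds three white rolls at (204,160), (238,162) and (273,165). There are two look-alikes:
- **Red roll (388,164):** excluded because of its colour.
- **Stack of trays (387,102):** a tall pile at the back, so it isn't the single 48 mm foil tray. The one at (118,223) fits.

Next I'll measure and take one enlarged crop.

```bash
python3 - <<'E'
from h import *
a=cv2.imread("pics/top0.png"); D=np.load("top0.npy"); P=cloud("top",D)
cv2.imwrite("pics/crop0.png",cv2.resize(a[140:300,55:405],(800,366),interpolation=cv2.INTER_CUBIC))
def blob(name,roi,zlo,zhi):
    u0,u1,v0,v1=roi; Q=P[v0:v1,u0:u1]; ok=(D[v0:v1,u0:u1]>0)&(Q[...,2]>zlo)&(Q[...,2]<zhi); q=Q[ok]
    if len(q)<5: print(name,"few");return
    (c,s,ang)=cv2.minAreaRect(q[:,:2].astype(np.float32)); print(name,len(q),np.round(c,3),np.round(s,3),round(ang,1),"z",np.round(np.percentile(q[:,2],[5,50,95]),3))
blob("tray rim",(55,180,170,275),.035,.06)
blob("tub rim",(288,405,180,272),.06,.08)
blob("gripL",(180,228,195,250),.098,.125); blob("boxLtop",(175,232,195,255),.055,.075)
blob("gripR",(235,290,200,255),.098,.125); blob("boxRtop",(233,290,200,258),.055,.075)
blob("stand",(185,294,145,190),.006,.02)
for i,(u,v) in enumerate([(204,160),(238,162),(273,165)]):
    blob(f"roll{i+1}",(u-16,u+16,v-16,v+16),.052,.07); blob(f"post{i+1}",(u-16,u+16,v-16,v+16),.074,.09)
blob("jar",(115,155,130,172),.03,.2);blob("spray",(320,362,135,175),.03,.25);blob("red",(370,405,145,180),.03,.06)
blob("cup",(185,220,258,296),.03,.1);blob("carton",(235,290,258,296),.03,.1);blob("knife",(150,240,128,146),.004,.04);blob("brush",(246,320,124,146),.004,.05)
E
```

```text
tray rim 1931 [0.513 0.304] [0.319 0.225] 83.5 z [0.041 0.048 0.052]
tub rim 2268 [ 0.506 -0.322] [0.266 0.226] 89.4 z [0.066 0.07  0.074]
gripL 165 [0.508 0.085] [0.02  0.055] 82.7 z [0.103 0.11  0.112]
boxLtop 1765 [0.509 0.085] [0.121 0.127] 82.6 z [0.06  0.064 0.067]
gripR 157 [ 0.494 -0.072] [0.019 0.056] 89.8 z [0.106 0.109 0.113]
boxRtop 1795 [ 0.495 -0.073] [0.12  0.126] 87.8 z [0.06  0.064 0.067]
stand 1968 [ 0.701 -0.022] [0.314 0.13 ] 86.3 z [0.008 0.012 0.016]
roll1 298 [0.697 0.084] [0.06  0.058] 1.8 z [0.056 0.06  0.064]
post1 33 [0.697 0.083] [0.015 0.017] 41.0 z [0.075 0.079 0.083]
roll2 305 [ 0.689 -0.014] [0.062 0.058] 0.2 z [0.055 0.06  0.063]
post2 32 [ 0.688 -0.015] [0.015 0.016] 22.3 z [0.075 0.08  0.083]
roll3 308 [ 0.681 -0.115] [0.061 0.058] 0.1 z [0.056 0.06  0.063]
post3 30 [ 0.68  -0.115] [0.014 0.016] 36.4 z [0.075 0.079 0.082]
jar 677 [0.747 0.296] [0.139 0.07 ] 24.0 z [0.038 0.107 0.113]
spray 675 [ 0.738 -0.319] [0.065 0.132] 61.6 z [0.038 0.113 0.17 ]
red 344 [ 0.69  -0.452] [0.061 0.061] 43.1 z [0.035 0.046 0.05 ]
cup 193 [0.364 0.081] [0.068 0.068] 45.4 z [0.033 0.048 0.053]
carton 722 [ 0.369 -0.08 ] [0.09 0.06] 85.4 z [0.046 0.05  0.053]
knife 775 [0.787 0.122] [0.054 0.273] 1.5 z [0.006 0.012 0.02 ]
brush 688 [ 0.792 -0.147] [0.066 0.215] 0.1 z [0.007 0.018 0.022]
```

View pics/crop0.png

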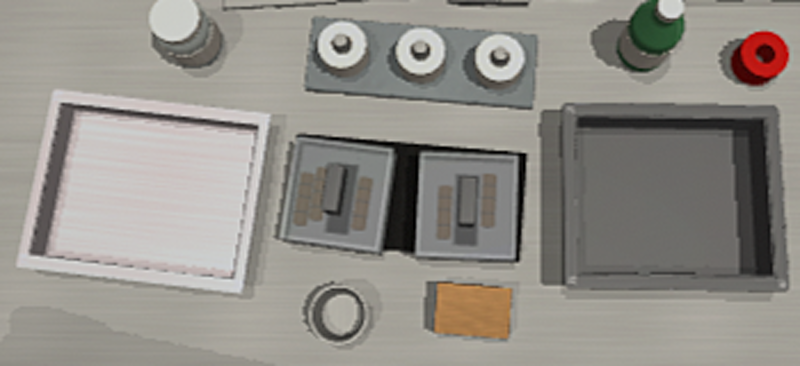

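The crop shows boxL with three chews: two on its left at about (308,198) and one on its right at (363,203). BoxR holds two chews, at (445,210) and (488,200). The posts carry three white rolls, and the red roll sits apart at (762,57). Next I'll refine the tray and tub, then work out the first move.

```bash
cat >> h.py <<'E'
from scipy.spatial.transform import Rotation as Rot
def go(*tg,start=None):
    """tg: (x,y,z,yaw[,rockdeg about tool x]) TCP goals; prints rows for successive calls"""
    s=sense(); p=s["tool_pos"]; R=Rot.from_euler("xyz",s["orientation"],degrees=True)
    if start: p=np.array(start[:3]); R=Rot.from_euler("xyz",[180,0,start[3]],degrees=True)
    for g in tg:
        Rt=Rot.from_euler("xyz",[180,0,g[3]],degrees=True)
        d=R.inv().apply(np.array(g[:3])-p)/.04; w=(R.inv()*Rt).as_rotvec(degrees=True)/8
        print(g,"dp",np.round(d,2),"ang",np.round(w,2)); p=np.array(g[:3]);R=Rt
E
python3 - <<'E'
import rig
from h import *
print("gpo",getattr(rig,"grip_point_offset",None),[n for n in dir(rig) if not n.startswith("_")])
def c(pts,z):
    return cv2.minAreaRect(np.array([ray("top",u/2.2857+55,v/2.2857+140,z)[:2] for u,v in pts],np.float32))
print("tray",c([(58,92),(272,112),(243,292),(18,266)],.048)); print("tub",c([(563,104),(778,106),(790,290),(570,287)],.071))
go((.509,.085,.18,172.7))
E
```

```text
gpo 0.0187 ['MotionError', 'calibration', 'close_job', 'grip_point_offset', 'read_camera', 'sense']
tray ((0.5155506134033203, 0.31950443983078003), (0.2777426838874817, 0.22424739599227905), 83.7158203125)
tub ((0.505132794380188, -0.32475388050079346), (0.2642050087451935, 0.22289741039276123), 89.49283599853516)
(0.509, 0.085, 0.18, 172.7) dp [-11.49 -10.37   1.28] ang [-0.01 -0.   -1.28]
```

```bash
R='{"delta_pos":[-11.49,-10.37,1.28],"angular":[0,0,-1.28],"hand":100}'
python3 -m crank '[{"delta_pos":[-11.49,-10.37,1.28],"angular":[0,0,-1.28],"hand":100},{"delta_pos":[-11.49,-10.37,1.28],"angular":[0,0,-1.28],"hand":100},{"delta_pos":[-11.49,-10.37,1.28],"angular":[0,0,-1.28],"hand":100},{"delta_pos":[-11.49,-10.37,1.28],"angular":[0,0,-1.28],"hand":100},{"delta_pos":[-11.49,-10.37,1.28],"angular":[0,0,-1.28],"hand":100},{"delta_pos":[-11.49,-10.37,1.28],"angular":[0,0,-1.28],"hand":100},{"delta_pos":[-11.49,-10.37,1.28],"angular":[0,0,-1.28],"hand":100},{"delta_pos":[-11.49,-10.37,1.28],"angular":[0,0,-1.28],"hand":100}]' 60
python3 - <<'E'
from h import *
go((.509,.085,.18,172.7),(.509,.085,.072,172.7))
E
```

```text
clock: 1.1
tool_pos: [0.4487, 0.1877, 0.1899]
orientation: [180.0, 0.0, 172.7]
force: [1.1, 0.7, -0.3]
opening: 0.0854
grasp_force: 0.0
(0.509, 0.085, 0.18, 172.7) dp [-1.82 -2.36  0.25] ang [ 0.  0. -0.]
(0.509, 0.085, 0.072, 172.7) dp [ 0.  -0.   2.7] ang [0. 0. 0.]
```

```bash
python3 -m crank '[{"delta_pos":[-1.0,-1.3,0.1],"angular":[0,0,0],"hand":100},{"delta_pos":[-1.82,-2.36,0.25],"angular":[0,0,0],"hand":100},{"delta_pos":[-1.82,-2.36,0.25],"angular":[0,0,0],"hand":100},{"delta_pos":[-1.82,-2.36,1.0],"angular":[0,0,0],"hand":80},{"delta_pos":[-1.82,-2.36,1.8],"angular":[0,0,0],"hand":70},{"delta_pos":[-1.82,-2.36,2.5],"angular":[0,0,0],"hand":70},{"delta_pos":[-1.82,-2.36,2.9],"angular":[0,0,0],"hand":70},{"delta_pos":[-1.82,-2.36,2.95],"angular":[0,0,0],"hand":70}]' 60
python3 -m crank '[{"delta_pos":[0,0,0],"angular":[0,0,0],"hand":0},{"delta_pos":[0,0,0],"angular":[0,0,0],"hand":0},{"delta_pos":[0,0,0],"angular":[0,0,0],"hand":0},{"delta_pos":[0,0,0],"angular":[0,0,0],"hand":0},{"delta_pos":[0,0,0],"angular":[0,0,0],"hand":0},{"delta_pos":[0,0,0],"angular":[0,0,0],"hand":0},{"delta_pos":[0,0,0],"angular":[0,0,0],"hand":0},{"delta_pos":[0,0,0],"angular":[0,0,0],"hand":0}]' 60
python3 - <<'E'
from h import *
go((.509,.085,.18,172.7),(.5155,.318,.18,173.7),(.5155,.318,.13,173.7))
E
```

```text
clock: 2.1
tool_pos: [0.5074, 0.0871, 0.0713]
orientation: [-180.0, -0.1, 172.7]
force: [0.2, -0.3, 0.7]
opening: 0.0599
grasp_force: 0.0
clock: 3.1
tool_pos: [0.5093, 0.0869, 0.0733]
orientation: [179.9, 0.1, 172.7]
force: [0.8, -0.4, 6.1]
opening: 0.019
grasp_force: 59.6
(0.509, 0.085, 0.18, 172.7) dp [-0.   -0.04 -2.67] ang [ 0.01  0.01 -0.01]
(0.5155, 0.318, 0.18, 173.7) dp [0.58 5.8  0.  ] ang [-0.    0.   -0.12]
(0.5155, 0.318, 0.13, 173.7) dp [ 0.   -0.    1.25] ang [0. 0. 0.]
```

```bash
python3 -m crank '[{"delta_pos":[0,0,-0.4],"angular":[0,0,0],"hand":0},{"delta_pos":[0,0,-1.1],"angular":[0,0,0],"hand":0},{"delta_pos":[0,0,-1.9],"angular":[0,0,0],"hand":0},{"delta_pos":[0,0,-2.4],"angular":[0,0,0],"hand":0},{"delta_pos":[0,0.3,-2.67],"angular":[0,0,0],"hand":0},{"delta_pos":[0.1,1,-2.67],"angular":[0,0,0],"hand":0},{"delta_pos":[0.2,1.8,-2.67],"angular":[0,0,0],"hand":0},{"delta_pos":[0.3,2.8,-2.67],"angular":[0,0,0],"hand":0}]' 60
python3 -m crank '[{"delta_pos":[0.1,1,0],"angular":[0,0,-0.1],"hand":0},{"delta_pos":[0.2,1.9,0],"angular":[0,0,-0.12],"hand":0},{"delta_pos":[0.3,2.6,0],"angular":[0,0,-0.12],"hand":0},{"delta_pos":[0.3,2.95,0],"angular":[0,0,-0.12],"hand":0},{"delta_pos":[0.3,2.95,0.3],"angular":[0,0,-0.12],"hand":0},{"delta_pos":[0.3,2.95,0.7],"angular":[0,0,-0.12],"hand":0},{"delta_pos":[0.3,2.95,1.1],"angular":[0,0,-0.12],"hand":0},{"delta_pos":[0.3,2.95,1.25],"angular":[0,0,-0.12],"hand":0}]' 60
```

```text
clock: 4.1
tool_pos: [0.5101, 0.2006, 0.1785]
orientation: [-180.0, -0.1, 172.6]
force: [1.1, 0.1, -2.4]
opening: 0.0194
grasp_force: 58.8
clock: 5.1
tool_pos: [0.5131, 0.3164, 0.1269]
orientation: [-179.9, -0.1, 173.5]
force: [-0.6, 0.3, -1.6]
opening: 0.0197
grasp_force: 58.8
```

```bash
python3 -m crank '[{"delta_pos":[0,0,0],"angular":[1,0,0],"hand":0},{"delta_pos":[0,0,0],"angular":[2,0,0],"hand":0},{"delta_pos":[0,0,0],"angular":[3,0,0],"hand":0},{"delta_pos":[0,0,0],"angular":[3.8,0,0],"hand":0},{"delta_pos":[0,0,0],"angular":[3.8,0,0],"hand":0},{"delta_pos":[0,0,0],"angular":[3.8,0,0],"hand":0},{"delta_pos":[0,0,0],"angular":[3.8,0,0],"hand":0},{"delta_pos":[0,0,0],"angular":[3.8,0,0],"hand":0}]' 60
python3 -m crank '[{"delta_pos":[0,0,0],"angular":[-1,0,0],"hand":0},{"delta_pos":[0,0,0],"angular":[-2,0,0],"hand":0},{"delta_pos":[0,0,0],"angular":[-3,0,0],"hand":0},{"delta_pos":[0,0,0],"angular":[-4,0,0],"hand":0},{"delta_pos":[0,0,0],"angular":[-5,0,0],"hand":0},{"delta_pos":[0,0,0],"angular":[-6,0,0],"hand":0},{"delta_pos":[0,0,0],"angular":[-7,0,0],"hand":0},{"delta_pos":[0,0,0],"angular":[-7.6,0,0],"hand":0}]' 60
python3 -m crank '[{"delta_pos":[0,0,0],"angular":[0,0,0],"hand":0},{"delta_pos":[0,0,0],"angular":[0,0,0],"hand":0},{"delta_pos":[0,0,0],"angular":[0,0,0],"hand":0},{"delta_pos":[0,0,0],"angular":[0,0,0],"hand":0},{"delta_pos":[0,0,0],"angular":[1,0,0],"hand":0},{"delta_pos":[0,0,0],"angular":[2,0,0],"hand":0},{"delta_pos":[0,0,0],"angular":[3,0,0],"hand":0},{"delta_pos":[0,0,0],"angular":[3.8,0,0],"hand":0}]' 60
python3 - <<'E'
from h import *
for n in("top","side"):
    a,d=read_camera(n); cv2.imwrite(f"pics/{n}1.png",a)
    if n=="top": A=cv2.resize(a[120:300,40:300],(780,540))
cv2.imwrite("pics/both1.png",np.hstack([cv2.resize(A,(400,277)),cv2.resize(a[100:240,130:270],(277,277))]))
E
```

```text
clock: 6.1
tool_pos: [0.5144, 0.3171, 0.13]
orientation: [-149.7, 0.1, 173.5]
force: [-0.7, 0.4, -1.7]
opening: 0.0193
grasp_force: 59.9
clock: 7.1
tool_pos: [0.5142, 0.3153, 0.1295]
orientation: [149.4, 0.1, 173.4]
force: [-0.8, -0.5, -2.2]
opening: 0.0194
grasp_force: 60.2
clock: 8.1
tool_pos: [0.5139, 0.3197, 0.1298]
orientation: [-179.9, 0.1, 173.7]
force: [-0.1, 0.7, -1.6]
opening: 0.0195
grasp_force: 62.3
```

View pics/both1.png

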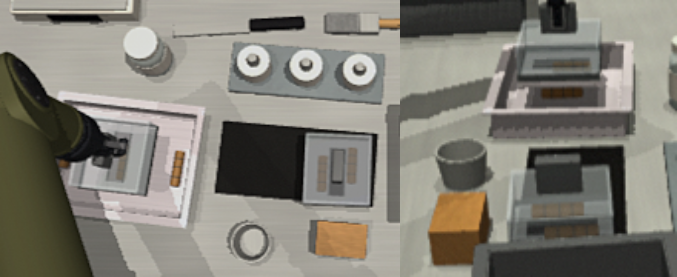

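In the top part, one chew lies in the tray at (178,168) and another shows at (63,150). The side part shows one chew still inside the box at (558,65). I'll rock it again, further and with a shake.

```bash
python3 -m crank '[{"delta_pos":[0,0,0],"angular":[1.2,0,0],"hand":0},{"delta_pos":[0,0,0],"angular":[2.4,0,0],"hand":0},{"delta_pos":[0,0,0],"angular":[3.6,0,0],"hand":0},{"delta_pos":[0,0,0],"angular":[4.3,0,0],"hand":0},{"delta_pos":[0,0,0],"angular":[4.3,0,0],"hand":0},{"delta_pos":[0,0.3,0],"angular":[4.3,0,0],"hand":0},{"delta_pos":[0,-0.3,0],"angular":[4.3,0,0],"hand":0},{"delta_pos":[0,0,0],"angular":[4.3,0,0],"hand":0}]' 60
python3 -m crank '[{"delta_pos":[0,0,0],"angular":[-1.2,0,0],"hand":0},{"delta_pos":[0,0,0],"angular":[-2.4,0,0],"hand":0},{"delta_pos":[0,0,0],"angular":[-3.6,0,0],"hand":0},{"delta_pos":[0,0,0],"angular":[-4.8,0,0],"hand":0},{"delta_pos":[0,0,0],"angular":[-6,0,0],"hand":0},{"delta_pos":[0,0,0],"angular":[-7.2,0,0],"hand":0},{"delta_pos":[0,0,0],"angular":[-8.4,0,0],"hand":0},{"delta_pos":[0,0,0],"angular":[-8.6,0,0],"hand":0}]' 60
python3 -m crank '[{"delta_pos":[0,0,0],"angular":[0,0,0],"hand":0},{"delta_pos":[0,0.3,0],"angular":[0,0,0],"hand":0},{"delta_pos":[0,-0.3,0],"angular":[0,0,0],"hand":0},{"delta_pos":[0,0,0],"angular":[0,0,0],"hand":0},{"delta_pos":[0,0,0],"angular":[1.2,0,0],"hand":0},{"delta_pos":[0,0,0],"angular":[2.4,0,0],"hand":0},{"delta_pos":[0,0,0],"angular":[3.6,0,0],"hand":0},{"delta_pos":[0,0,0],"angular":[4.3,0,0],"hand":0}]' 60
python3 - <<'E'
from h import *
a,d=read_camera("top"); b,_=read_camera("side")
cv2.imwrite("pics/both2.png",np.hstack([cv2.resize(a[170:280,60:190],(473,400)),cv2.resize(b[100:180,165:260],(400,400))[:,:327]]))
E
```

```text
clock: 9.2
tool_pos: [0.5154, 0.3143, 0.1309]
orientation: [-145.7, 0.1, 173.3]
force: [1.1, -0.4, -1.0]
opening: 0.0195
grasp_force: 62.3
clock: 10.2
tool_pos: [0.5154, 0.3137, 0.1293]
orientation: [145.5, 0.1, 173.2]
force: [1.1, 0.3, -1.0]
opening: 0.0194
grasp_force: 62.3
clock: 11.2
tool_pos: [0.5136, 0.3236, 0.1315]
orientation: [180.0, 0.2, 173.9]
force: [-0.9, -0.4, -2.2]
opening: 0.0193
grasp_force: 62.3
```

View pics/both2.png

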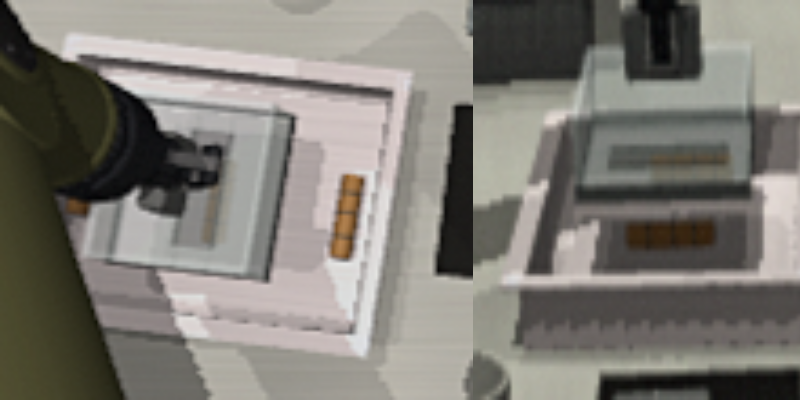

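The tray clearly holds chews at (345,215) and (75,205). A strip at (210,200) appears in the slot region, and I can't tell which side of the box floor it's on. I'll raise the box over the tray so parallax settles it.

```bash
python3 -m crank '[{"delta_pos":[0,0,-0.5],"angular":[0,0,0],"hand":0},{"delta_pos":[0,0,-1.2],"angular":[0,0,0],"hand":0},{"delta_pos":[0,0,-1.8],"angular":[0,0,0],"hand":0},{"delta_pos":[0,-0.4,-2.2],"angular":[0,0,0],"hand":0},{"delta_pos":[0,-1,-2.2],"angular":[0,0,0],"hand":0},{"delta_pos":[0,-1.3,-2.2],"angular":[0,0,0],"hand":0},{"delta_pos":[0,-1.3,-2.2],"angular":[0,0,0],"hand":0},{"delta_pos":[0,-1.3,-2.2],"angular":[0,0,0],"hand":0}]' 60
python3 - <<'E'
from h import *
a,d=read_camera("top"); b,_=read_camera("side")
cv2.imwrite("pics/both3.png",np.hstack([cv2.resize(a[170:280,60:210],(473,347)),cv2.resize(b[70:180,165:270],(327,347))]))
E
```

```text
clock: 12.3
tool_pos: [0.5076, 0.2667, 0.2163]
orientation: [180.0, -0.1, 173.7]
force: [-0.5, -0.0, -1.6]
opening: 0.0193
grasp_force: 62.3
```

View pics/both3.png

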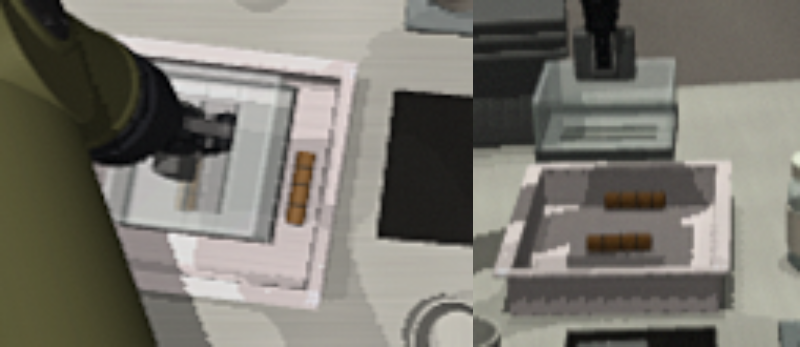

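The side part shows the box empty and two chews in the tray, at (635,200) and (620,242). The third may be hidden by the arm or the near wall, so I'll count once the arm is clear. Now the box goes back on the mat.

```bash
python3 - <<'E'
from h import *
go((.509,.086,.2,172.7),(.509,.086,.0745,172.7))
E
```

```text
(0.509, 0.086, 0.2, 172.7) dp [-0.53 -4.5   0.41] ang [ 0.   -0.    0.12]
(0.509, 0.086, 0.0745, 172.7) dp [ 0.   -0.    3.14] ang [0. 0. 0.]
```

```bash
python3 -m crank '[{"delta_pos":[-0.1,-1.1,0.1],"angular":[0,0,0],"hand":0},{"delta_pos":[-0.3,-2.3,0.2],"angular":[0,0,0],"hand":0},{"delta_pos":[-0.4,-3.4,0.3],"angular":[0,0,0.1],"hand":0},{"delta_pos":[-0.53,-4.2,0.41],"angular":[0,0,0.12],"hand":0},{"delta_pos":[-0.53,-4.5,0.41],"angular":[0,0,0.12],"hand":0},{"delta_pos":[-0.53,-4.5,0.41],"angular":[0,0,0.12],"hand":0},{"delta_pos":[-0.53,-4.5,1.3],"angular":[0,0,0.12],"hand":0},{"delta_pos":[-0.53,-4.5,2.2],"angular":[0,0,0.12],"hand":0}]' 60
python3 -m crank '[{"delta_pos":[0,0,0.7],"angular":[0,0,0],"hand":0},{"delta_pos":[0,0,1.1],"angular":[0,0,0],"hand":0},{"delta_pos":[0,0,1.25],"angular":[0,0,0],"hand":0},{"delta_pos":[0,0,1.33],"angular":[0,0,0],"hand":0},{"delta_pos":[0,0,1.33],"angular":[0,0,0],"hand":0},{"delta_pos":[0,0,1.33],"angular":[0,0,0],"hand":50},{"delta_pos":[0,0,1.33],"angular":[0,0,0],"hand":70},{"delta_pos":[0,0,1.33],"angular":[0,0,0],"hand":70}]' 60
python3 -m crank '[{"delta_pos":[0,0,0],"angular":[0,0,0],"hand":70},{"delta_pos":[0,0,-0.5],"angular":[0,0,0],"hand":70},{"delta_pos":[0,0,-1.5],"angular":[0,0,0],"hand":70},{"delta_pos":[0,0,-2.7],"angular":[0,0,0],"hand":70},{"delta_pos":[0,0,-3.5],"angular":[0,0,0],"hand":70},{"delta_pos":[0,0,-3.5],"angular":[0,0,0],"hand":70},{"delta_pos":[0,0,-3.5],"angular":[0,0,0],"hand":70},{"delta_pos":[0,0,-3.5],"angular":[0,0,0],"hand":70}]' 60
cat >> h.py <<'E'
def blob(P,D,name,roi,zlo,zhi):
    u0,u1,v0,v1=roi; Q=P[v0:v1,u0:u1]; ok=(D[v0:v1,u0:u1]>0)&(Q[...,2]>zlo)&(Q[...,2]<zhi); q=Q[ok]
    if len(q)<5: print(name,"few");return
    (c,s,ang)=cv2.minAreaRect(q[:,:2].astype(np.float32)); print(name,len(q),np.round(c,3),np.round(s,3),round(ang,1),"z",np.round(np.percentile(q[:,2],[5,50,95]),3))
E
python3 - <<'E'
from h import *
a,D=read_camera("top"); P=cloud("top",D); cv2.imwrite("pics/t4.png",cv2.resize(a[140:300,55:405],(800,366),interpolation=cv2.INTER_CUBIC))
blob(P,D,"gripR",(225,300,200,260),.098,.125); blob(P,D,"Rtop",(233,290,200,258),.055,.075)
E
```

```text
clock: 13.4
tool_pos: [0.5097, 0.088, 0.1287]
orientation: [179.9, 0.1, 172.9]
force: [1.1, 0.5, -1.1]
opening: 0.0195
grasp_force: 62.5
clock: 14.4
tool_pos: [0.5095, 0.0851, 0.0762]
orientation: [180.0, 0.0, 172.7]
force: [-0.1, -0.0, 0.1]
opening: 0.06
grasp_force: 0.0
clock: 15.4
tool_pos: [0.5083, 0.0848, 0.2142]
orientation: [-179.9, -0.1, 172.7]
force: [0.4, 0.3, -0.1]
opening: 0.0599
grasp_force: 0.0
gripR 155 [ 0.495 -0.072] [0.019 0.054] 89.8 z [0.105 0.11  0.113]
Rtop 1803 [ 0.495 -0.073] [0.12  0.127] 87.9 z [0.06  0.064 0.067]
```

View pics/t4.png

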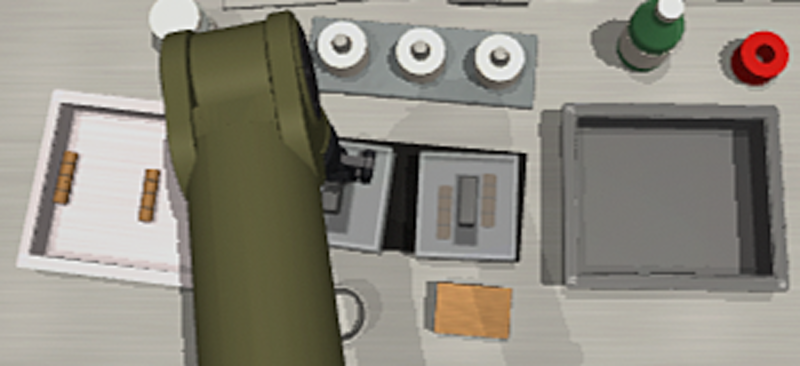

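The tray has chews at (65,178) and (149,195), and the third, seen earlier near its right wall, is under the arm. BoxR hasn't moved, so it's next.

```bash
python3 - <<'E'
from h import *
go((.495,-.0725,.2,179),(.495,-.0725,.073,179),(.495,-.0725,.2,179),(.5155,.318,.2,173.7),(.5155,.318,.13,173.7))
E
```

```text
(0.495, -0.0725, 0.2, 179) dp [-0.17 -3.94  0.36] ang [-0.01 -0.02 -0.79]
(0.495, -0.0725, 0.073, 179) dp [ 0.   -0.    3.18] ang [0. 0. 0.]
(0.495, -0.0725, 0.2, 179) dp [-0.    0.   -3.18] ang [0. 0. 0.]
(0.5155, 0.318, 0.2, 173.7) dp [-0.34  9.77  0.  ] ang [-0.   -0.    0.66]
(0.5155, 0.318, 0.13, 173.7) dp [ 0.   -0.    1.75] ang [0. 0. 0.]
```

```bash
python3 -m crank '[{"delta_pos":[-0.05,-1.3,0.1],"angular":[0,0,-0.3],"hand":70},{"delta_pos":[-0.1,-2.6,0.2],"angular":[0,0,-0.6],"hand":70},{"delta_pos":[-0.17,-3.94,0.36],"angular":[0,0,-0.79],"hand":70},{"delta_pos":[-0.17,-3.94,0.36],"angular":[0,0,-0.79],"hand":70},{"delta_pos":[-0.17,-3.94,1.3],"angular":[0,0,-0.79],"hand":70},{"delta_pos":[-0.17,-3.94,2.4],"angular":[0,0,-0.79],"hand":70},{"delta_pos":[-0.17,-3.94,3.3],"angular":[0,0,-0.79],"hand":70},{"delta_pos":[-0.17,-3.94,3.54],"angular":[0,0,-0.79],"hand":70}]' 60
python3 -m crank '[{"delta_pos":[0,0,0],"angular":[0,0,0],"hand":0},{"delta_pos":[0,0,0],"angular":[0,0,0],"hand":0},{"delta_pos":[0,0,0],"angular":[0,0,0],"hand":0},{"delta_pos":[0,0,0],"angular":[0,0,0],"hand":0},{"delta_pos":[0,0,0],"angular":[0,0,0],"hand":0},{"delta_pos":[0,0,0],"angular":[0,0,0],"hand":0},{"delta_pos":[0,0,-0.3],"angular":[0,0,0],"hand":0},{"delta_pos":[0,0,-0.9],"angular":[0,0,0],"hand":0}]' 60
```

```text
clock: 16.45
tool_pos: [0.4937, -0.0712, 0.0715]
orientation: [-180.0, -0.3, 179.0]
force: [1.0, -0.5, 0.8]
opening: 0.0594
grasp_force: 0.0
clock: 17.45
tool_pos: [0.4943, -0.072, 0.1098]
orientation: [180.0, -0.2, 179.0]
force: [0.5, 0.1, -2.6]
opening: 0.0196
grasp_force: 58.7
```

```bash
python3 -m crank '[{"delta_pos":[0,0,-0.7],"angular":[0,0,0],"hand":0},{"delta_pos":[0,0,-1.5],"angular":[0,0,0],"hand":0},{"delta_pos":[0,0,-2.2],"angular":[0,0,0],"hand":0},{"delta_pos":[0,0.3,-2.5],"angular":[0,0,0],"hand":0},{"delta_pos":[-0.05,1.1,-2.5],"angular":[0,0,0],"hand":0},{"delta_pos":[-0.1,2,-2.5],"angular":[0,0,0.1],"hand":0},{"delta_pos":[-0.1,3,-2.5],"angular":[0,0,0.2],"hand":0},{"delta_pos":[-0.15,4.1,-2.5],"angular":[0,0,0.3],"hand":0}]' 60
python3 - <<'E'
from h import *
go((.5155,.318,.21,173.7),(.5155,.318,.13,173.7))
E
```

```text
clock: 18.45
tool_pos: [0.5036, 0.0935, 0.2093]
orientation: [-180.0, -0.1, 176.6]
force: [0.8, 0.3, -2.0]
opening: 0.0195
grasp_force: 58.8
(0.5155, 0.318, 0.21, 173.7) dp [ 0.04  5.62 -0.02] ang [-0.   -0.01  0.36]
(0.5155, 0.318, 0.13, 173.7) dp [ 0. -0.  2.] ang [0. 0. 0.]
```

```bash
python3 -m crank '[{"delta_pos":[0,1.1,0],"angular":[0,0,0.1],"hand":0},{"delta_pos":[0,2.2,0],"angular":[0,0,0.2],"hand":0},{"delta_pos":[0,3.3,0],"angular":[0,0,0.3],"hand":0},{"delta_pos":[0,4.4,0],"angular":[0,0,0.36],"hand":0},{"delta_pos":[0,5.2,0],"angular":[0,0,0.36],"hand":0},{"delta_pos":[0,5.6,0.6],"angular":[0,0,0.36],"hand":0},{"delta_pos":[0,5.6,1.5],"angular":[0,0,0.36],"hand":0},{"delta_pos":[0,5.6,2.0],"angular":[0,0,0.36],"hand":0}]' 60
python3 -m crank '[{"delta_pos":[0,0,0],"angular":[0,0,0],"hand":0},{"delta_pos":[0,0,0],"angular":[1.2,0,0],"hand":0},{"delta_pos":[0,0,0],"angular":[2.4,0,0],"hand":0},{"delta_pos":[0,0,0],"angular":[3.6,0,0],"hand":0},{"delta_pos":[0,0,0],"angular":[4.3,0,0],"hand":0},{"delta_pos":[0,0,0],"angular":[4.3,0,0],"hand":0},{"delta_pos":[0,0,0],"angular":[4.3,0,0],"hand":0},{"delta_pos":[0,0,0],"angular":[4.3,0,0],"hand":0}]' 60
python3 -m crank '[{"delta_pos":[0,0,0],"angular":[-1.2,0,0],"hand":0},{"delta_pos":[0,0,0],"angular":[-2.4,0,0],"hand":0},{"delta_pos":[0,0,0],"angular":[-3.6,0,0],"hand":0},{"delta_pos":[0,0,0],"angular":[-4.8,0,0],"hand":0},{"delta_pos":[0,0,0],"angular":[-6,0,0],"hand":0},{"delta_pos":[0,0,0],"angular":[-7.2,0,0],"hand":0},{"delta_pos":[0,0,0],"angular":[-8.4,0,0],"hand":0},{"delta_pos":[0,0,0],"angular":[-8.6,0,0],"hand":0}]' 60
python3 -m crank '[{"delta_pos":[0,0,0],"angular":[0,0,0],"hand":0},{"delta_pos":[0,0,0],"angular":[0,0,0],"hand":0},{"delta_pos":[0,0,0],"angular":[0,0,0],"hand":0},{"delta_pos":[0,0,0],"angular":[1.2,0,0],"hand":0},{"delta_pos":[0,0,0],"angular":[2.4,0,0],"hand":0},{"delta_pos":[0,0,0],"angular":[3.6,0,0],"hand":0},{"delta_pos":[0,0,0],"angular":[4.8,0,0],"hand":0},{"delta_pos":[0,0,0],"angular":[6,0,0],"hand":0}]' 60
python3 -m crank '[{"delta_pos":[0,0,0],"angular":[1.2,0,0],"hand":0},{"delta_pos":[0,0,0],"angular":[2.4,0,0],"hand":0},{"delta_pos":[0,0,0],"angular":[2.6,0,0],"hand":0},{"delta_pos":[0,0,0],"angular":[2.6,0,0],"hand":0},{"delta_pos":[0,0,0],"angular":[2.6,0,0],"hand":0},{"delta_pos":[0,0,0],"angular":[1.4,0,0],"hand":0},{"delta_pos":[0,0,0],"angular":[0.2,0,0],"hand":0},{"delta_pos":[0,0,0],"angular":[-1.7,0,0],"hand":0}]' 60
python3 -m crank '[{"delta_pos":[0,0,-0.6],"angular":[0,0,0],"hand":0},{"delta_pos":[0,0,-1.4],"angular":[0,0,0],"hand":0},{"delta_pos":[0,0,-2.1],"angular":[0,0,0],"hand":0},{"delta_pos":[0,0,-2.4],"angular":[0,0,0],"hand":0},{"delta_pos":[0,0,-2.4],"angular":[0,0,0],"hand":0},{"delta_pos":[0,0,-2.4],"angular":[0,0,0],"hand":0},{"delta_pos":[0,0,-2.4],"angular":[0,0,0],"hand":0},{"delta_pos":[0,0,-2.4],"angular":[0,0,0],"hand":0}]' 60
python3 - <<'E'
from h import *
a,d=read_camera("top"); b,_=read_camera("side")
cv2.imwrite("pics/both5.png",np.hstack([cv2.resize(a[170:280,60:210],(473,347)),cv2.resize(b[70:180,165:270],(327,347))]))
E
```

```text
clock: 19.45
tool_pos: [0.5154, 0.3157, 0.1267]
orientation: [-179.8, -0.2, 173.8]
force: [0.3, -0.9, -1.8]
opening: 0.0197
grasp_force: 58.8
clock: 20.45
tool_pos: [0.5189, 0.3142, 0.1317]
orientation: [-145.7, 0.1, 173.6]
force: [-0.9, -0.4, -1.7]
opening: 0.0191
grasp_force: 59.7
clock: 21.45
tool_pos: [0.5187, 0.31, 0.1299]
orientation: [145.6, 0.0, 173.2]
force: [1.0, -0.3, -1.3]
opening: 0.0192
grasp_force: 60.2
clock: 22.45
tool_pos: [0.5184, 0.317, 0.1316]
orientation: [-166.2, 0.2, 173.8]
force: [-0.7, -1.0, -2.7]
opening: 0.0193
grasp_force: 60.1
clock: 23.45
tool_pos: [0.5194, 0.3145, 0.1328]
orientation: [-176.0, 0.2, 173.6]
force: [-0.3, -0.4, -2.8]
opening: 0.0195
grasp_force: 60.1
clock: 24.45
tool_pos: [0.5185, 0.3225, 0.2249]
orientation: [-175.5, -0.1, 173.7]
force: [0.2, 0.3, -1.4]
opening: 0.0192
grasp_force: 60.5
```

View pics/both5.png

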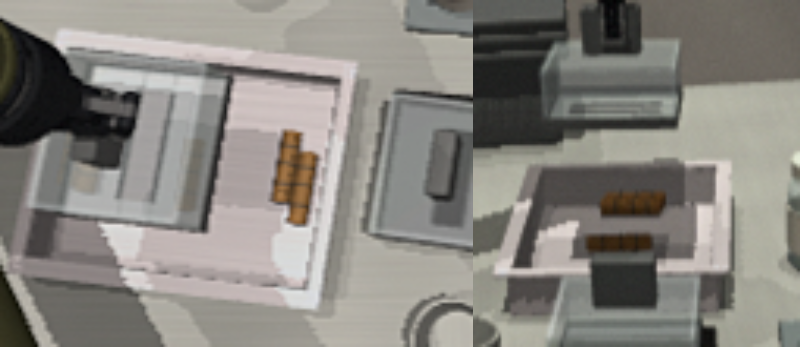

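The side part shows the box empty. Two chews lie at (290,180) in the top part, and the rest show through the box at (85,180) and (190,175). BoxR goes back to its place.

```bash
python3 - <<'E'
from h import *
go((.4955,-.0715,.215,179),(.4955,-.0715,.0755,179))
E
```

```text
(0.4955, -0.0715, 0.215, 179) dp [-0.5  -9.81  1.03] ang [-0.56 -0.03 -0.66]
(0.4955, -0.0715, 0.0755, 179) dp [ 0.   -0.    3.49] ang [0. 0. 0.]
```

```bash
python3 -m crank '[{"delta_pos":[0,-1,0.1],"angular":[-0.2,0,-0.1],"hand":0},{"delta_pos":[-0.1,-2.2,0.2],"angular":[-0.4,0,-0.2],"hand":0},{"delta_pos":[-0.2,-3.5,0.35],"angular":[-0.56,0,-0.3],"hand":0},{"delta_pos":[-0.25,-4.8,0.5],"angular":[-0.56,0,-0.4],"hand":0},{"delta_pos":[-0.3,-6.1,0.6],"angular":[-0.56,0,-0.5],"hand":0},{"delta_pos":[-0.4,-7.4,0.75],"angular":[-0.56,0,-0.6],"hand":0},{"delta_pos":[-0.45,-8.7,0.9],"angular":[-0.56,0,-0.66],"hand":0},{"delta_pos":[-0.5,-9.81,1.03],"angular":[-0.56,0,-0.66],"hand":0}]' 60
python3 - <<'E'
from h import *
go((.4955,-.0715,.215,179),(.4955,-.0715,.0755,179))
E
```

```text
clock: 25.55
tool_pos: [0.4951, -0.0738, 0.2154]
orientation: [180.0, -0.2, 178.9]
force: [1.0, -0.0, -1.9]
opening: 0.0192
grasp_force: 60.5
(0.4955, -0.0715, 0.215, 179) dp [-0.01  0.06  0.01] ang [ 0.   -0.02 -0.01]
(0.4955, -0.0715, 0.0755, 179) dp [ 0.   -0.    3.49] ang [0. 0. 0.]
```

```bash
python3 -m crank '[{"delta_pos":[0,0.06,0.7],"angular":[0,0,0],"hand":0},{"delta_pos":[0,0.06,1.6],"angular":[0,0,0],"hand":0},{"delta_pos":[0,0.06,2.4],"angular":[0,0,0],"hand":0},{"delta_pos":[0,0.06,3.0],"angular":[0,0,0],"hand":0},{"delta_pos":[0,0.06,3.3],"angular":[0,0,0],"hand":0},{"delta_pos":[0,0.06,3.45],"angular":[0,0,0],"hand":0},{"delta_pos":[0,0.06,3.5],"angular":[0,0,0],"hand":0},{"delta_pos":[0,0.06,3.52],"angular":[0,0,0],"hand":0}]' 60
python3 -m crank '[{"delta_pos":[0,0,0],"angular":[0,0,0],"hand":50},{"delta_pos":[0,0,0],"angular":[0,0,0],"hand":70},{"delta_pos":[0,0,0],"angular":[0,0,0],"hand":70},{"delta_pos":[0,0,0],"angular":[0,0,0],"hand":70},{"delta_pos":[0,0,-0.6],"angular":[0,0,0],"hand":70},{"delta_pos":[0,0,-1.8],"angular":[0,0,0],"hand":100},{"delta_pos":[0,0,-3],"angular":[0,0,0],"hand":100},{"delta_pos":[0,0,-3],"angular":[0,0,0],"hand":100}]' 60
python3 - <<'E'
from h import *
go((.681,-.115,.16,174),(.681,-.115,.023,174))
E
```

```text
clock: 26.55
tool_pos: [0.4958, -0.069, 0.076]
orientation: [179.9, -0.1, 179.0]
force: [-5.0, 0.5, 9.3]
opening: 0.019
grasp_force: 62.0
clock: 27.55
tool_pos: [0.4982, -0.0694, 0.1986]
orientation: [179.9, 0.3, 179.0]
force: [0.2, 0.2, -0.9]
opening: 0.0849
grasp_force: 0.0
(0.681, -0.115, 0.16, 174) dp [-4.58 -1.06  0.99] ang [0.01 0.03 0.62]
(0.681, -0.115, 0.023, 174) dp [ 0.   -0.    3.42] ang [0. 0. 0.]
```

```bash
python3 -m crank '[{"delta_pos":[-1.3,-0.3,0.2],"angular":[0,0,0.2],"hand":100},{"delta_pos":[-2.6,-0.6,0.4],"angular":[0,0,0.4],"hand":100},{"delta_pos":[-3.8,-0.9,0.8],"angular":[0,0,0.62],"hand":100},{"delta_pos":[-4.58,-1.06,0.99],"angular":[0,0,0.62],"hand":100},{"delta_pos":[-4.58,-1.06,0.99],"angular":[0,0,0.62],"hand":100},{"delta_pos":[-4.58,-1.06,0.99],"angular":[0,0,0.62],"hand":100},{"delta_pos":[-4.58,-1.06,1.3],"angular":[0,0,0.62],"hand":100},{"delta_pos":[-4.58,-1.06,2],"angular":[0,0,0.62],"hand":100}]' 60
python3 - <<'E'
from h import *
go((.681,-.115,.023,174))
E
```

```text
clock: 28.55
tool_pos: [0.6781, -0.1146, 0.115]
orientation: [179.9, 0.0, 174.0]
force: [-0.1, -0.8, -1.4]
opening: 0.0857
grasp_force: 0.0
(0.681, -0.115, 0.023, 174) dp [-0.07 -0.01  2.3 ] ang [0.01 0.   0.  ]
```

```bash
python3 -m crank '[{"delta_pos":[-0.05,0,0.4],"angular":[0,0,0],"hand":100},{"delta_pos":[-0.05,0,0.9],"angular":[0,0,0],"hand":100},{"delta_pos":[-0.05,0,1.4],"angular":[0,0,0],"hand":100},{"delta_pos":[-0.05,0,1.9],"angular":[0,0,0],"hand":100},{"delta_pos":[-0.05,0,2.2],"angular":[0,0,0],"hand":100},{"delta_pos":[-0.05,0,2.3],"angular":[0,0,0],"hand":100},{"delta_pos":[-0.05,0,2.3],"angular":[0,0,0],"hand":0},{"delta_pos":[-0.05,0,2.3],"angular":[0,0,0],"hand":0}]' 60
python3 -m crank '[{"delta_pos":[0,0,0],"angular":[0,0,0],"hand":0},{"delta_pos":[0,0,0],"angular":[0,0,0],"hand":0},{"delta_pos":[0,0,-0.4],"angular":[0,0,0],"hand":0},{"delta_pos":[0,0,-1],"angular":[0,0,0],"hand":0},{"delta_pos":[0,0,-1.7],"angular":[0,0,0],"hand":0},{"delta_pos":[0,0,-2.4],"angular":[0,0,0],"hand":0},{"delta_pos":[0,0,-3],"angular":[0,0,0],"hand":0},{"delta_pos":[0,0,-3],"angular":[0,0,0],"hand":0}]' 60
python3 - <<'E'
from h import *
go((.56,-.375,.15,178),(.56,-.375,.035,178))
E
```

```text
clock: 29.55
tool_pos: [0.6804, -0.1151, 0.0233]
orientation: [180.0, -0.1, 174.0]
force: [0.9, -0.0, -0.7]
opening: 0.0612
grasp_force: 65.1
clock: 30.55
tool_pos: [0.681, -0.1153, 0.1446]
orientation: [180.0, 0.1, 174.0]
force: [-0.3, -0.2, -2.6]
opening: 0.0615
grasp_force: 65.3
(0.56, -0.375, 0.15, 178) dp [ 2.33 -6.77 -0.14] ang [ 0.    0.01 -0.5 ]
(0.56, -0.375, 0.035, 178) dp [ 0.   -0.    2.87] ang [0. 0. 0.]
```

```bash
python3 -m crank '[{"delta_pos":[0.8,-0.8,-0.1],"angular":[0,0,0],"hand":0},{"delta_pos":[1.5,-1.8,-0.14],"angular":[0,0,-0.2],"hand":0},{"delta_pos":[2.0,-3,-0.14],"angular":[0,0,-0.4],"hand":0},{"delta_pos":[2.33,-4.2,-0.14],"angular":[0,0,-0.5],"hand":0},{"delta_pos":[2.33,-5.4,-0.14],"angular":[0,0,-0.5],"hand":0},{"delta_pos":[2.33,-6.4,-0.14],"angular":[0,0,-0.5],"hand":0},{"delta_pos":[2.33,-6.77,-0.14],"angular":[0,0,-0.5],"hand":0},{"delta_pos":[2.33,-6.77,-0.14],"angular":[0,0,-0.5],"hand":0}]' 60
python3 -m crank '[{"delta_pos":[0,0,0.8],"angular":[0,0,0],"hand":0},{"delta_pos":[0,0,1.7],"angular":[0,0,0],"hand":0},{"delta_pos":[0,0,2.5],"angular":[0,0,0],"hand":0},{"delta_pos":[0,0,3.0],"angular":[0,0,0],"hand":0},{"delta_pos":[0,0,3.2],"angular":[0,0,0],"hand":0},{"delta_pos":[0,0,3.2],"angular":[0,0,0],"hand":0},{"delta_pos":[0,0,3.2],"angular":[0,0,0],"hand":80},{"delta_pos":[0,0,3.2],"angular":[0,0,0],"hand":82}]' 60
python3 -m crank '[{"delta_pos":[0,0,0],"angular":[0,0,0],"hand":82},{"delta_pos":[0,0,0],"angular":[0,0,0],"hand":82},{"delta_pos":[0,0,-0.5],"angular":[0,0,0],"hand":82},{"delta_pos":[0,0,-1.4],"angular":[0,0,0],"hand":82},{"delta_pos":[0,0,-2.6],"angular":[0,0,0],"hand":82},{"delta_pos":[0,0,-3.3],"angular":[0,0,0],"hand":82},{"delta_pos":[0,0,-3.3],"angular":[0,0,0],"hand":100},{"delta_pos":[0,0,-3.3],"angular":[0,0,0],"hand":100}]' 60
python3 - <<'E'
from h import *
go((.689,-.015,.15,174),(.689,-.015,.023,174))
E
```

```text
clock: 31.55
tool_pos: [0.558, -0.3746, 0.1465]
orientation: [179.9, -0.3, 177.9]
force: [0.4, 1.9, -1.0]
opening: 0.0615
grasp_force: 65.4
clock: 32.55
tool_pos: [0.5592, -0.3751, 0.0211]
orientation: [-180.0, -0.1, 178.0]
force: [-0.4, -0.3, -0.2]
opening: 0.0701
grasp_force: 0.0
clock: 33.55
tool_pos: [0.5585, -0.3742, 0.1514]
orientation: [179.9, -0.2, 178.0]
force: [0.3, 1.2, -0.4]
opening: 0.0855
grasp_force: 0.0
(0.689, -0.015, 0.15, 174) dp [-2.95  9.09  0.03] ang [ 0.01 -0.03  0.5 ]
(0.689, -0.015, 0.023, 174) dp [ 0.   -0.    3.17] ang [0. 0. 0.]
```

```bash
python3 -m crank '[{"delta_pos":[-0.3,1.2,0.0],"angular":[0,0,0.1],"hand":100},{"delta_pos":[-0.7,2.5,0.0],"angular":[0,0,0.2],"hand":100},{"delta_pos":[-1.2,3.8,0.0],"angular":[0,0,0.3],"hand":100},{"delta_pos":[-1.7,5.2,0.0],"angular":[0,0,0.4],"hand":100},{"delta_pos":[-2.1,6.6,0.0],"angular":[0,0,0.5],"hand":100},{"delta_pos":[-2.6,8,0.0],"angular":[0,0,0.5],"hand":100},{"delta_pos":[-2.95,9.09,0],"angular":[0,0,0.5],"hand":100},{"delta_pos":[-2.95,9.09,0],"angular":[0,0,0.5],"hand":100}]' 60
python3 - <<'E'
from h import *
go((.689,-.015,.023,174))
E
```

```text
clock: 34.55
tool_pos: [0.6892, -0.0078, 0.1488]
orientation: [179.8, -0.4, 174.5]
force: [0.5, -0.3, -1.5]
opening: 0.0854
grasp_force: 0.0
(0.689, -0.015, 0.023, 174) dp [-0.03 -0.19  3.14] ang [ 0.02 -0.05  0.07]
```

```bash
python3 -m crank '[{"delta_pos":[0,-0.1,0.6],"angular":[0,0,0],"hand":100},{"delta_pos":[0,-0.1,1.3],"angular":[0,0,0],"hand":100},{"delta_pos":[0,-0.1,2.0],"angular":[0,0,0],"hand":100},{"delta_pos":[0,-0.1,2.6],"angular":[0,0,0],"hand":100},{"delta_pos":[0,-0.1,3],"angular":[0,0,0],"hand":100},{"delta_pos":[0,-0.1,3.14],"angular":[0,0,0],"hand":100},{"delta_pos":[0,-0.1,3.14],"angular":[0,0,0],"hand":0},{"delta_pos":[0,-0.1,3.14],"angular":[0,0,0],"hand":0}]' 60
python3 -m crank '[{"delta_pos":[0,0,0],"angular":[0,0,0],"hand":0},{"delta_pos":[0,0,0],"angular":[0,0,0],"hand":0},{"delta_pos":[0,0,-0.4],"angular":[0,0,0],"hand":0},{"delta_pos":[0,0,-1],"angular":[0,0,0],"hand":0},{"delta_pos":[0,0,-1.7],"angular":[0,0,0],"hand":0},{"delta_pos":[0,0,-2.4],"angular":[0,0,0],"hand":0},{"delta_pos":[0,0,-3.1],"angular":[0,0,0],"hand":0},{"delta_pos":[0,0,-3.3],"angular":[0,0,0],"hand":0}]' 60
python3 - <<'E'
from h import *
go((.455,-.323,.155,178),(.455,-.323,.023,178))
E
```

```text
clock: 35.55
tool_pos: [0.6896, -0.0192, 0.0276]
orientation: [180.0, -0.1, 174.0]
force: [0.6, 0.1, -1.3]
opening: 0.0614
grasp_force: 65.0
clock: 36.55
tool_pos: [0.6899, -0.0194, 0.1604]
orientation: [179.9, -0.0, 174.0]
force: [-0.1, 0.4, -1.7]
opening: 0.0609
grasp_force: 65.3
(0.455, -0.323, 0.155, 178) dp [ 5.05 -8.16  0.13] ang [ 0.01 -0.   -0.5 ]
(0.455, -0.323, 0.023, 178) dp [ 0.  -0.   3.3] ang [0. 0. 0.]
```

```bash
python3 -m crank '[{"delta_pos":[0.4,-1,0],"angular":[0,0,-0.1],"hand":0},{"delta_pos":[0.9,-2.2,0],"angular":[0,0,-0.2],"hand":0},{"delta_pos":[1.5,-3.4,0],"angular":[0,0,-0.3],"hand":0},{"delta_pos":[2.3,-4.6,0],"angular":[0,0,-0.4],"hand":0},{"delta_pos":[3.1,-5.8,0],"angular":[0,0,-0.5],"hand":0},{"delta_pos":[3.9,-7,0],"angular":[0,0,-0.5],"hand":0},{"delta_pos":[4.6,-7.8,0],"angular":[0,0,-0.5],"hand":0},{"delta_pos":[5.05,-8.16,0.1],"angular":[0,0,-0.5],"hand":0}]' 60
python3 -m crank '[{"delta_pos":[0,0,0.5],"angular":[0,0,0],"hand":0},{"delta_pos":[0,0,1.4],"angular":[0,0,0],"hand":0},{"delta_pos":[0,0,2.3],"angular":[0,0,0],"hand":0},{"delta_pos":[0,0,2.9],"angular":[0,0,0],"hand":0},{"delta_pos":[0,0,3.2],"angular":[0,0,0],"hand":0},{"delta_pos":[0,0,3.2],"angular":[0,0,0],"hand":0},{"delta_pos":[0,0,3.2],"angular":[0,0,0],"hand":80},{"delta_pos":[0,0,3.2],"angular":[0,0,0],"hand":82}]' 60
python3 -m crank '[{"delta_pos":[0,0,0],"angular":[0,0,0],"hand":82},{"delta_pos":[0,0,0],"angular":[0,0,0],"hand":82},{"delta_pos":[0,0,-0.5],"angular":[0,0,0],"hand":82},{"delta_pos":[0,0,-1.4],"angular":[0,0,0],"hand":82},{"delta_pos":[0,0,-2.6],"angular":[0,0,0],"hand":82},{"delta_pos":[0,0,-3.3],"angular":[0,0,0],"hand":82},{"delta_pos":[0,0,-3.3],"angular":[0,0,0],"hand":100},{"delta_pos":[0,0,-3.3],"angular":[0,0,0],"hand":100}]' 60
python3 - <<'E'
from h import *
go((.697,.083,.155,174),(.697,.083,.023,174))
E
```

```text
clock: 37.55
tool_pos: [0.4516, -0.3246, 0.154]
orientation: [180.0, -0.2, 177.8]
force: [0.1, -0.4, -1.3]
opening: 0.061
grasp_force: 65.3
clock: 38.55
tool_pos: [0.4546, -0.3232, 0.0277]
orientation: [-180.0, -0.1, 178.0]
force: [1.0, -0.1, 0.1]
opening: 0.0697
grasp_force: 0.0
clock: 39.55
tool_pos: [0.4537, -0.3226, 0.1585]
orientation: [179.9, -0.2, 178.0]
force: [0.7, -0.7, -0.4]
opening: 0.0852
grasp_force: 0.0
(0.697, 0.083, 0.155, 174) dp [-5.73 10.34  0.08] ang [ 0.01 -0.03  0.5 ]
(0.697, 0.083, 0.023, 174) dp [ 0.  -0.   3.3] ang [0. 0. 0.]
```

```bash
python3 -m crank '[{"delta_pos":[-1,1,0],"angular":[0,0,0.1],"hand":100},{"delta_pos":[-2,2.2,0],"angular":[0,0,0.2],"hand":100},{"delta_pos":[-3,3.4,0],"angular":[0,0,0.3],"hand":100},{"delta_pos":[-3.8,4.7,0],"angular":[0,0,0.4],"hand":100},{"delta_pos":[-4.5,6,0],"angular":[0,0,0.5],"hand":100},{"delta_pos":[-5,7.4,0],"angular":[0,0,0.5],"hand":100},{"delta_pos":[-5.4,8.8,0],"angular":[0,0,0.5],"hand":100},{"delta_pos":[-5.7,10.2,0],"angular":[0,0,0.5],"hand":100}]' 60
python3 -m crank '[{"delta_pos":[0,0.1,0],"angular":[0,0,0],"hand":100},{"delta_pos":[0,0.1,0],"angular":[0,0,0],"hand":100},{"delta_pos":[0,0.1,0],"angular":[0,0,0],"hand":100},{"delta_pos":[0,0.1,0],"angular":[0,0,0],"hand":100},{"delta_pos":[0,0.1,0.2],"angular":[0,0,0],"hand":100},{"delta_pos":[0,0.1,0.5],"angular":[0,0,0],"hand":100},{"delta_pos":[0,0.1,0.7],"angular":[0,0,0],"hand":100},{"delta_pos":[0,0.1,0.8],"angular":[0,0,0],"hand":100}]' 60
python3 - <<'E'
from h import *
go((.697,.083,.023,174))
E
```

```text
clock: 40.55
tool_pos: [0.6955, 0.0787, 0.1559]
orientation: [-180.0, -0.4, 174.0]
force: [0.4, -1.1, -0.3]
opening: 0.0853
grasp_force: 0.0
clock: 41.55
tool_pos: [0.6957, 0.0811, 0.1246]
orientation: [-180.0, -0.3, 174.0]
force: [-0.9, -1.1, 0.6]
opening: 0.0856
grasp_force: 0.0
(0.697, 0.083, 0.023, 174) dp [-0.04  0.05  2.54] ang [-0.   -0.04  0.  ]
```

```bash
python3 -m crank '[{"delta_pos":[0,0.05,0.5],"angular":[0,0,0],"hand":100},{"delta_pos":[0,0.05,1.0],"angular":[0,0,0],"hand":100},{"delta_pos":[0,0.05,1.6],"angular":[0,0,0],"hand":100},{"delta_pos":[0,0.05,2.1],"angular":[0,0,0],"hand":100},{"delta_pos":[0,0.05,2.45],"angular":[0,0,0],"hand":100},{"delta_pos":[0,0.05,2.54],"angular":[0,0,0],"hand":100},{"delta_pos":[0,0.05,2.54],"angular":[0,0,0],"hand":0},{"delta_pos":[0,0.05,2.54],"angular":[0,0,0],"hand":0}]' 60
python3 -m crank '[{"delta_pos":[0,0,0],"angular":[0,0,0],"hand":0},{"delta_pos":[0,0,0],"angular":[0,0,0],"hand":0},{"delta_pos":[0,0,-0.4],"angular":[0,0,0],"hand":0},{"delta_pos":[0,0,-1],"angular":[0,0,0],"hand":0},{"delta_pos":[0,0,-1.7],"angular":[0,0,0],"hand":0},{"delta_pos":[0,0,-2.4],"angular":[0,0,0],"hand":0},{"delta_pos":[0,0,-3.1],"angular":[0,0,0],"hand":0},{"delta_pos":[0,0,-3.3],"angular":[0,0,0],"hand":0}]' 60
python3 - <<'E'
from h import *
go((.558,-.272,.155,178),(.558,-.272,.023,178))
E
```

```text
clock: 42.55
tool_pos: [0.6974, 0.0832, 0.026]
orientation: [179.9, -0.0, 174.0]
force: [1.4, -0.2, -1.0]
opening: 0.0601
grasp_force: 64.7
clock: 43.55
tool_pos: [0.6976, 0.083, 0.1589]
orientation: [179.9, -0.0, 174.0]
force: [0.6, -0.3, -1.9]
opening: 0.0598
grasp_force: 64.9
(0.558, -0.272, 0.155, 178) dp [ 2.54 -9.19  0.09] ang [ 0.01 -0.   -0.5 ]
(0.558, -0.272, 0.023, 178) dp [ 0.  -0.   3.3] ang [0. 0. 0.]
```

```bash
python3 -m crank '[{"delta_pos":[0.3,-1.1,0],"angular":[0,0,-0.1],"hand":0},{"delta_pos":[0.6,-2.3,0],"angular":[0,0,-0.2],"hand":0},{"delta_pos":[1,-3.6,0],"angular":[0,0,-0.3],"hand":0},{"delta_pos":[1.4,-4.9,0],"angular":[0,0,-0.4],"hand":0},{"delta_pos":[1.8,-6.2,0],"angular":[0,0,-0.5],"hand":0},{"delta_pos":[2.1,-7.5,0],"angular":[0,0,-0.5],"hand":0},{"delta_pos":[2.4,-8.6,0],"angular":[0,0,-0.5],"hand":0},{"delta_pos":[2.54,-9.19,0.1],"angular":[0,0,-0.5],"hand":0}]' 60
python3 -m crank '[{"delta_pos":[0,0,0],"angular":[0,0,0],"hand":0},{"delta_pos":[0,0,0.7],"angular":[0,0,0],"hand":0},{"delta_pos":[0,0,1.7],"angular":[0,0,0],"hand":0},{"delta_pos":[0,0,2.6],"angular":[0,0,0],"hand":0},{"delta_pos":[0,0,3.1],"angular":[0,0,0],"hand":0},{"delta_pos":[0,0,3.2],"angular":[0,0,0],"hand":0},{"delta_pos":[0,0,3.2],"angular":[0,0,0],"hand":80},{"delta_pos":[0,0,3.2],"angular":[0,0,0],"hand":82}]' 60
python3 -m crank '[{"delta_pos":[0,0,0],"angular":[0,0,0],"hand":82},{"delta_pos":[0,0,0],"angular":[0,0,0],"hand":82},{"delta_pos":[0,0,-0.5],"angular":[0,0,0],"hand":82},{"delta_pos":[0,0,-1.4],"angular":[0,0,0],"hand":82},{"delta_pos":[0,0,-2.6],"angular":[0,0,0],"hand":82},{"delta_pos":[0,0,-4],"angular":[0,0,0],"hand":82},{"delta_pos":[0,0,-5],"angular":[0,0,0],"hand":82},{"delta_pos":[0,0,-6],"angular":[0,0,0],"hand":82}]' 60
python3 - <<'E'
from h import *
a,D=read_camera("top"); P=cloud("top",D); cv2.imwrite("pics/t6.png",cv2.resize(a[120:300,55:405],(800,411),interpolation=cv2.INTER_CUBIC))
blob(P,D,"gripL",(180,228,195,250),.098,.125);blob(P,D,"gripR",(230,300,200,260),.098,.125)
E
```

```text
clock: 44.55
tool_pos: [0.5549, -0.2754, 0.1521]
orientation: [-180.0, -0.3, 177.8]
force: [1.8, 0.5, -0.2]
opening: 0.0603
grasp_force: 65.0
clock: 45.55
tool_pos: [0.5582, -0.2724, 0.0263]
orientation: [-180.0, -0.0, 178.0]
force: [0.5, -0.1, -0.1]
opening: 0.0701
grasp_force: 0.0
clock: 46.55
tool_pos: [0.5575, -0.2724, 0.2679]
orientation: [180.0, -0.1, 178.0]
force: [0.7, 0.4, -0.3]
opening: 0.0699
grasp_force: 0.0
gripL 164 [0.51  0.087] [0.021 0.057] 83.1 z [0.105 0.11  0.113]
gripR 163 [ 0.519 -0.083] [0.019 0.055] 89.9 z [0.106 0.109 0.112]
```

View pics/t6.png

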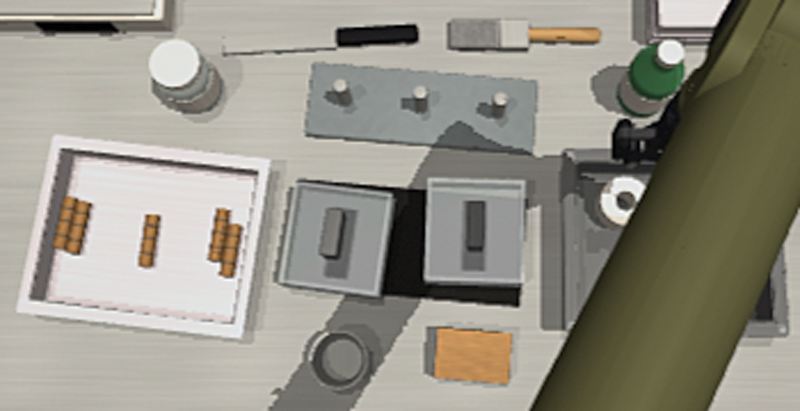

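All five chews are in the tray: two at (72,225), one at (149,240) and two at (225,240). The posts are bare. BoxR has been knocked to (475,225), about (0.519, -0.083), and hangs over the mat's edge. I'll set it back properly.

```bash
python3 - <<'E'
from h import *
go((.519,-.083,.2,179.9),(.519,-.083,.073,179.9),(.496,-.072,.073,177))
E
```

```text
(0.519, -0.083, 0.2, 179.9) dp [1.2  4.73 1.83] ang [-0.02  0.05 -0.24]
(0.519, -0.083, 0.073, 179.9) dp [ 0.   -0.    3.18] ang [0. 0. 0.]
(0.496, -0.072, 0.073, 177) dp [0.58 0.27 0.  ] ang [ 0.   -0.    0.36]
```

```bash
python3 -m crank '[{"delta_pos":[0.3,1.2,0.4],"angular":[0,0,-0.1],"hand":70},{"delta_pos":[0.6,2.5,0.8],"angular":[0,0,-0.2],"hand":70},{"delta_pos":[0.9,3.8,1.3],"angular":[0,0,-0.24],"hand":70},{"delta_pos":[1.2,4.73,1.83],"angular":[0,0,-0.24],"hand":70},{"delta_pos":[1.2,4.73,1.83],"angular":[0,0,-0.24],"hand":70},{"delta_pos":[1.2,4.73,2.5],"angular":[0,0,-0.24],"hand":70},{"delta_pos":[1.2,4.73,3.5],"angular":[0,0,-0.24],"hand":70},{"delta_pos":[1.2,4.73,4.2],"angular":[0,0,-0.24],"hand":70}]' 60
python3 -m crank '[{"delta_pos":[0,0,0.5],"angular":[0,0,0],"hand":70},{"delta_pos":[0,0,0.81],"angular":[0,0,0],"hand":70},{"delta_pos":[0,0,0.81],"angular":[0,0,0],"hand":0},{"delta_pos":[0,0,0.81],"angular":[0,0,0],"hand":0},{"delta_pos":[0,0,0.81],"angular":[0,0,0],"hand":0},{"delta_pos":[0,0,0.81],"angular":[0,0,0],"hand":0},{"delta_pos":[0,0,0.81],"angular":[0,0,0],"hand":0},{"delta_pos":[0,0,0.81],"angular":[0,0,0],"hand":0}]' 60
```

```text
clock: 47.6
tool_pos: [0.5159, -0.0827, 0.0968]
orientation: [180.0, -0.1, 179.8]
force: [0.5, 0.4, 0.2]
opening: 0.0597
grasp_force: 0.0
clock: 48.6
tool_pos: [0.5167, -0.0816, 0.0657]
orientation: [180.0, -0.1, 179.9]
force: [-0.3, -0.9, 5.6]
opening: 0.0196
grasp_force: 60.0
```

```bash
python3 -m crank '[{"delta_pos":[0,0,-0.3],"angular":[0,0,0],"hand":0},{"delta_pos":[0,0,-0.5],"angular":[0,0,0],"hand":0},{"delta_pos":[0.3,0.15,-0.5],"angular":[0,0,0.2],"hand":0},{"delta_pos":[0.53,0.25,-0.5],"angular":[0,0,0.36],"hand":0},{"delta_pos":[0.53,0.25,-0.5],"angular":[0,0,0.36],"hand":0},{"delta_pos":[0.53,0.25,-0.3],"angular":[0,0,0.36],"hand":0},{"delta_pos":[0.53,0.25,-0.1],"angular":[0,0,0.36],"hand":0},{"delta_pos":[0.53,0.25,-0.02],"angular":[0,0,0.36],"hand":0}]' 60
python3 -m crank '[{"delta_pos":[0,0,0],"angular":[0,0,0],"hand":0},{"delta_pos":[0,0,0],"angular":[0,0,0],"hand":50},{"delta_pos":[0,0,0],"angular":[0,0,0],"hand":70},{"delta_pos":[0,0,0],"angular":[0,0,0],"hand":70},{"delta_pos":[0,0,-0.6],"angular":[0,0,0],"hand":70},{"delta_pos":[0,0,-1.8],"angular":[0,0,0],"hand":70},{"delta_pos":[0,0,-3],"angular":[0,0,0],"hand":70},{"delta_pos":[0,0,-4.3],"angular":[0,0,0],"hand":70}]' 60
python3 -m crank '[{"delta_pos":[0,1.2,-1],"angular":[0,0,0],"hand":70},{"delta_pos":[0,2.5,-1],"angular":[0,0,0],"hand":70},{"delta_pos":[0,4,-1],"angular":[0,0,0],"hand":70},{"delta_pos":[0,5.5,-1],"angular":[0,0,0],"hand":70},{"delta_pos":[0,7,-1],"angular":[0,0,0],"hand":70},{"delta_pos":[0,8.5,-1],"angular":[0,0,0],"hand":70},{"delta_pos":[0,10,-1],"angular":[0,0,0],"hand":70},{"delta_pos":[0,10,-1],"angular":[0,0,0],"hand":70}]' 60
python3 - <<'E'
from h import *
a,D=read_camera("top"); P=cloud("top",D); cv2.imwrite("pics/t7.png",cv2.resize(a[120:300,55:405],(800,411),interpolation=cv2.INTER_CUBIC))
blob(P,D,"gripL",(180,228,195,250),.098,.125);blob(P,D,"gripR",(230,300,200,260),.098,.125)
print(np.round(sense()["qvel"],1))
E
```

```text
clock: 49.6
tool_pos: [0.4936, -0.0712, 0.0657]
orientation: [180.0, -0.4, 177.1]
force: [-12.7, 2.0, 27.2]
opening: 0.0196
grasp_force: 62.9
clock: 50.6
tool_pos: [0.4945, -0.0712, 0.2385]
orientation: [180.0, -0.2, 177.1]
force: [0.8, 0.4, -0.9]
opening: 0.0601
grasp_force: 0.0
clock: 51.6
tool_pos: [0.513, 0.3346, 0.2758]
orientation: [179.9, -0.4, 177.6]
force: [0.7, -0.2, -0.8]
opening: 0.0595
grasp_force: 0.0
gripL 166 [0.51  0.086] [0.02  0.056] 83.4 z [0.102 0.109 0.113]
gripR 155 [ 0.497 -0.07 ] [0.019 0.054] 89.9 z [0.106 0.109 0.112]
[ 2.1 -2.   3.3  1.4  1.4  0.5  0.3]
```

View pics/t7.png

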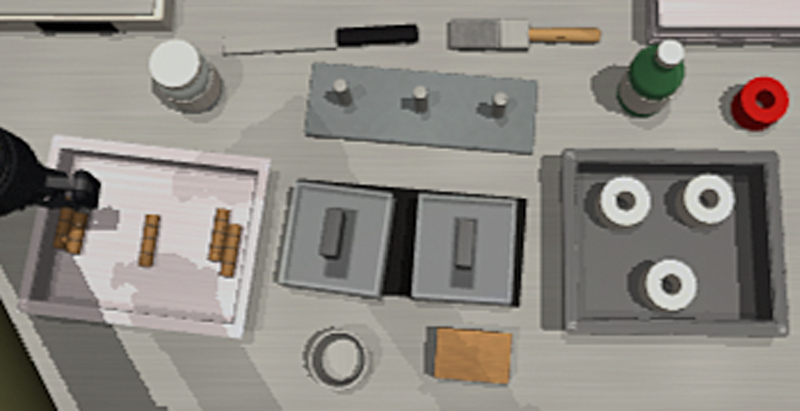

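The tub holds three rolls, at (625,200), (707,198) and (670,285). The tray holds all five chews, and both boxes stand level and empty on the mat at (337,238) and (468,250). Nothing else has moved and the arm is clear.

```bash
python3 -m crank '[{"delta_pos":[0,0,0],"angular":[0,0,0],"hand":70},{"delta_pos":[0,0,0],"angular":[0,0,0],"hand":70},{"delta_pos":[0,0,0],"angular":[0,0,0],"hand":70},{"delta_pos":[0,0,0],"angular":[0,0,0],"hand":70},{"delta_pos":[0,0,0],"angular":[0,0,0],"hand":70},{"delta_pos":[0,0,0],"angular":[0,0,0],"hand":70},{"delta_pos":[0,0,0],"angular":[0,0,0],"hand":70},{"delta_pos":[0,0,0],"angular":[0,0,0],"hand":70}]'
python3 -c "from rig import *; print(close_job())"
```

```text
clock: 52.65
tool_pos: [0.5156, 0.3283, 0.2774]
orientation: [180.0, -0.2, 177.1]
force: [-0.3, 0.5, 0.0]
opening: 0.0599
grasp_force: 0.0
the job is handed in; nothing more can be done
None
```

Job handed in at about 53 s, result not shown: all five chews are in the tray, both empty boxes are level on the mat (boxR reset after it was knocked aside), all three rolls are in the tub, and nothing else on the bench was moved.

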